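# Sweep the loose nuts into the bench pan

### The arm

A 7-joint arm with a two-finger parallel gripper is mounted at the origin on the work surface. World frame = base frame: x ahead of the robot, y to its left, z up, the work surface at z = 0. Lengths are in m, angles in rad, forces in N, time in s.
With the tool pointing down it reaches from about 0.425 to 0.875 m from the base axis. Payload 4.7 kg.
Tool frame: the origin (TCP) lies midway between the tips of the shut fingers; the grasp point (between the pads) lies ctrl.grasp_offset behind it (ctrl.grasp_offset is the distance from the TCP to the grasp point, in m); z points along the fingers, y is the line along which they close (so a half turn about z gives the same grasp; the last joint's range is limited). The gripper opens to 87 mm and grips with 3 to 60 N. Pads are 19 mm wide; open, the fingers measure 117 mm over their backs; the gripper's body (75 mm by 190 mm) begins 51 mm behind the grasp point.
Start: joints at [1.118, 0.321, -0.07, 1.45, 0.023, 1.371, -0.057], TCP at [0.293, -0.58, 0.223] pointing down, gripper open.
Joint ranges: [-2.86, 2.86], [-0.3, 2.09], [-1.38, 1.24], [0.06, 2.45], [-1.56, 4.7], [0.09, 2.05], [-2.69, 2.69]. Speed limits (rad/s): [2.57, 2.57, 3.14, 3.14, 3.14, 3.14, 3.14].

### API

Orientations are given as a rotation vector (axis times angle).
In Python, from bench import ctrl gives the robot as it stands. The module is installed in compiled form; this text tells all that it offers.
- The arm moves only by the tool jog_arm, never from a script. Its argument "moves" is one flat list of numbers, 7 for each row, row after row: the shift along the tool's x, y, z in units of 30 cm (1.0 is 30 cm), then the turn, a rotation vector about the tool's x, y, z in units of 60 degrees (1.0 is 60 degrees), then the gripper's target within -1 to 1 (fully open at 1, half-way at 0, shut at -1). In form: [x, y, z, wx, wy, wz, fingers, x, y, z, wx, wy, wz, fingers, ...]. A call has exactly 8 rows; each row is the pose to reach, as a shift and turn from the pose commanded when the call began, along the tool's axes at that moment; what a row does not reach only later rows make up. A row lasts 1/8 s, in which the tool goes at most 62.5 mm and 10.7 degrees, less where a joint would pass 70% of its speed; a pose out of reach is approached as far as the arm can. A call with a number of a shift or a turn outside -1 to 1 is refused whole. A call with a gripper value outside its range is refused whole. The fingers move at their own pace and stop on an object; "newtons" is the grip in N (left out, the last holds). Time passes only in rows, so rows that repeat a pose let the fingers close, or fill a call up. It gives the time, the measured TCP pose, the force, the opening and the grip force at its end, in the units of the state.
- ctrl.get_state(): the state, without advancing time (a new reading comes with each control period).
- ctrl.get_image(name): name is "scene" or "top" or "wrist"; returns a dict with "pixels" (400x640x3 uint8, red, green, blue), "fx", "fy", "cx", "cy" (pixels), "dist" ([k1, k2, p1, p2, k3] as OpenCV has them; the pictures are not rectified), "xyz" and "rotation" of the camera in the world; the wrist camera has in their place "tool_from_camera" (4x4, takes a point from camera to tool coordinates, whose origin is the TCP and whose axes are the flange's). Camera axes: x right, y up, looking along -z (the intrinsics and any distortion apply to the point x, -y, -z); pixel columns grow to the right and rows downward; lengths in m; the calibration is good to about 2 mm. A picture is of the moment at which its call begins: read the wrist's pose just before it. There is no depth.
- ctrl.close_job(): hands the job in; it is judged then, once.
The state is a dict: "time": time; "joint_positions": joint angles; "qd": joint speeds; "joint_torque": joint torques, N m; "position": TCP position; "tool_rot": TCP orientation; "ft_force": force on the tool from outside, world axes, zero at the start; "torque": the same for the moment, N m; "grip_width": opening from 0.0 (shut) to 1.0 (fully open); "grip_force": force on a finger pad.
Only numpy, scipy, OpenCV 4.12 (cv2) and the standard library are available. Lean on these libraries where they do the work, as an engineer would, in place of code of your own. Each camera call takes 0.05 s, during which the arm holds its last target. There are 200 camera calls.

### The job

Sweep the three loose hex nuts along the bench top and in through the open front of the metal sweep-up pan, so that all three lie wholly inside it. Push them with the outside of your fingers: do not pick up, lift or flick any of them, and leave everything else on the bench as it stands.

Things in the scene. Friction and masses are not known exactly. Their poses are not given: they have to be found in the camera images.
- pan: sweep-up pan: three-walled bare-metal tray screwed to the bench. Floor 130 mm deep (own x) by 170 mm wide (own y), 2 mm thick; walls 35 mm high, 3 mm thick, inner faces at own y = +-85 mm and, at the back, own x = +65 mm. Origin: centre of the floor, at bench height. Own x points from the open front to the back wall; the front looks to the robot's left, turned up to 15 degrees
- pan_front (a point): middle of the front edge of the pan's floor (own x = -65 mm), 2 mm above the bench. The front is open across the full 170 mm; from this edge a sloped lip, as on a dustpan, runs 20 mm down to the bench, so that nuts slide up it
- nut_a: one of three identical loose steel hex nuts lying flat on the bench: 36 mm across the flats, 41.6 mm across the corners, 19.5 mm high, 75 to 155 g. Origin: centre of its underside, z up. It slides on the wood with ordinary friction
- nut_a_mid (a point): the centre of nut_a, 9.75 mm above its underside
- nut_b: one of three identical loose steel hex nuts lying flat on the bench: 36 mm across the flats, 41.6 mm across the corners, 19.5 mm high, 75 to 155 g. Origin: centre of its underside, z up. It slides on the wood with ordinary friction
- nut_b_mid (a point): the centre of nut_b, 9.75 mm above its underside
- nut_c: one of three identical loose steel hex nuts lying flat on the bench: 36 mm across the flats, 41.6 mm across the corners, 19.5 mm high, 75 to 155 g. Origin: centre of its underside, z up. It slides on the wood with ordinary friction
- nut_c_mid (a point): the centre of nut_c, 9.75 mm above its underside
- bolt: bystander: steel hex bolt standing on its head, head 30 mm across the flats, 60 mm tall, by the nuts, not to be touched. Origin: centre of its underside
- jar: bystander: small clear jar with a black cap, 40 mm diameter, 55 mm tall, by the nuts, not to be touched. Origin: centre of its underside
- spray_can: bystander: spray can, 64 mm diameter, 190 mm tall, at the left. Origin: centre of its underside
- tape_measure: bystander: yellow tape measure, 78 x 38 mm, 62 mm tall, at the left. Origin: centre of its underside
- screwdriver: bystander: screwdriver 200 mm long lying beyond the work, at the left. Origin: under it
- wrench: bystander: flat wrench 200 mm long lying beyond the work, in the middle. Origin: under it
- tin: bystander: open empty steel tin, 80 mm across the rim, 70 mm tall, beyond the pan. Origin: centre of its underside
There are look-alikes about, which are no part of the job. What is shaped like the nut_a but blue is not meant. Leave any red look-alike of the nut_c alone.

How it is judged:
By the outcome, as a careful person would: the job done as asked, in the order asked, and still so for the second after the job is handed in, with the robot touching nothing.
It also fails if it takes over 72 s, if anything falls off the work surface, if the arm or the gripper's body presses on something with over 40 N, if the wrist force passes 120 N, or if a joint passes its speed limit or range.

## Working session

There is one attempt and no reset: what is moved stays moved. The work goes in short steps, Python scripts to look and compute and a tool call to move; the robot and the scene stay as the last step left them, time stands still between calls to the robot, and variables do not carry over. Pictures are saved under pics/ and viewed, at most 10 in all, crops included, and the job is handed in when it is done.

Besides the shell and the picture viewer there is one more tool, called after "Request:" by a JSON object that holds its "name" and its "arguments". jog_arm: Moves the arm, as the interface text tells. Its arguments: {"type":"object","properties":{"moves":{"type":"array"},"newtons":{"type":"number"}},"required":["moves"]}

```bash
mkdir -p pics
cat > h.py <<'E'
import numpy as np, cv2
from bench import ctrl
from scipy.spatial.transform import Rotation as R
def cam(n):
    im=ctrl.get_image(n); return im
def save(im,f,crop=None,scale=1):
    p=im["pixels"][:,:,::-1]
    if crop: p=p[crop[1]:crop[3],crop[0]:crop[2]]
    cv2.imwrite('pics/'+f,cv2.resize(p,None,fx=scale,fy=scale,interpolation=cv2.INTER_CUBIC))
def K(im): return np.array([[im["fx"],0,im["cx"]],[0,im["fy"],im["cy"]],[0,0,1]])
def rot(im):
    r=np.array(im["rotation"]); return r if r.shape==(3,3) else R.from_rotvec(r).as_matrix()
def w(im,px,z):
    u=cv2.undistortPoints(np.array(px,float).reshape(-1,1,2),K(im),np.array(im["dist"],float)).reshape(-1,2)
    d=np.c_[u[:,0],-u[:,1],-np.ones(len(u))]@rot(im).T
    c=np.array(im["xyz"]); return c+d*((z-c[2])/d[:,2])[:,None]
def proj(im,P):
    q=(np.array(P,float).reshape(-1,3)-im["xyz"])@rot(im); q=q*[1,-1,-1]
    return cv2.projectPoints(q,np.zeros(3),np.zeros(3),K(im),np.array(im["dist"],float))[0].reshape(-1,2)
E
python3 - <<'E'
from h import *
t=cam("top");s=cam("scene")
save(t,'top.png');save(s,'scene.png')
print(t["xyz"],t["rotation"],s["xyz"],t["fx"],t["dist"])
print(ctrl.get_state(),ctrl.grasp_offset)
E
```

```text
[0.4899428  0.10934326 1.15991658] [ 0.07859504 -0.04939404 -1.56932801] [ 0.95741501 -0.56846422  0.75498675] 489.4410956711098 [-0.07185476  0.          0.          0.          0.        ]
{'time': 0.1, 'joint_positions': array([ 1.11812449,  0.32173529, -0.07008231,  1.45153117,  0.02260222,
        1.37081922, -0.05690963]), 'qd': array([-0.00035503, -0.00378415, -0.001003  , -0.00155239, -0.0001985 ,
       -0.00063908,  0.00157898]), 'joint_torque': array([ 1.43049579e-04, -4.92569876e+01, -4.05533854e-01, -3.13400745e+01,
       -6.42759749e-02,  3.94937466e-02,  6.55022362e-06]), 'position': array([ 0.2922365 , -0.58004962,  0.22159066]), 'tool_rot': array([-3.05482402e+00, -7.26211549e-01,  7.65871122e-04]), 'ft_force': array([-0.60983424,  0.66611325,  1.0700315 ]), 'torque': array([-0.03420197,  0.0052939 ,  0.00767893]), 'grip_force': 0.0, 'grip_width': 1.0025068891468123} 0.0187
```

View pics/top.png

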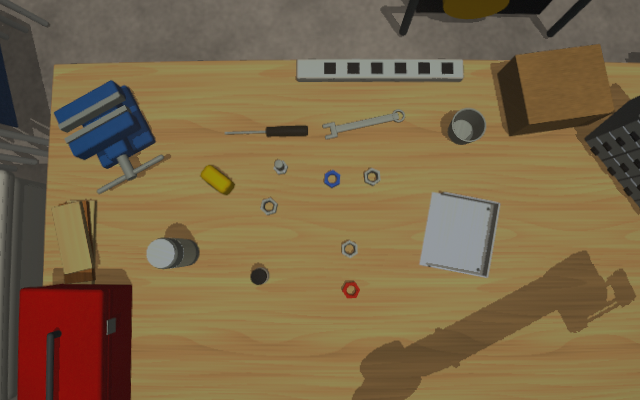

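View pics/scene.png

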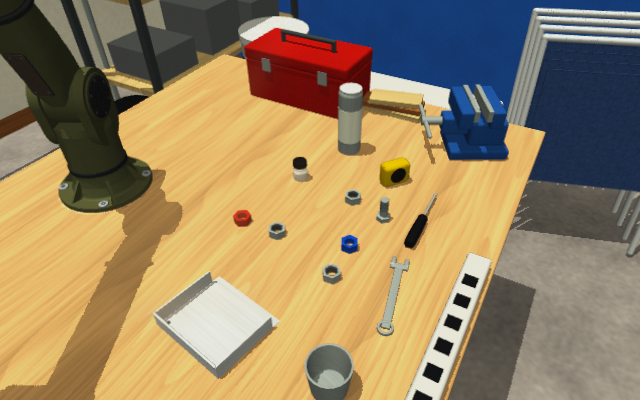

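Candidates in the top view are three steel nuts at (269,206), (349,248) and (372,177). The look-alikes to leave are blue (332,179) and red (350,289). The bolt is at (280,167), the jar at (259,276) and the pan around (460,234). I'll check this in one close crop and take positions.

Run:
```python
from h import *
t=cam("top");save(t,'crop.png',(230,140,510,310),2.8)
n={'n1':(269,206),'n2':(349,248),'n3':(372,177),'blue':(332,179),'red':(350.5,289)}
for k,p in n.items(): print(k,w(t,[p],.012).round(4))
print('jar',w(t,[(259,276)],.055).round(4))
```

```text
n1 [[0.5883 0.2408 0.012 ]]
n2 [[0.4898 0.0527 0.012 ]]
n3 [[ 0.657  -0.0024  0.012 ]]
blue [[0.6524 0.0921 0.012 ]]
red [[0.3946 0.0495 0.012 ]]
jar [[0.4266 0.2572 0.055 ]]
```

View pics/crop.png

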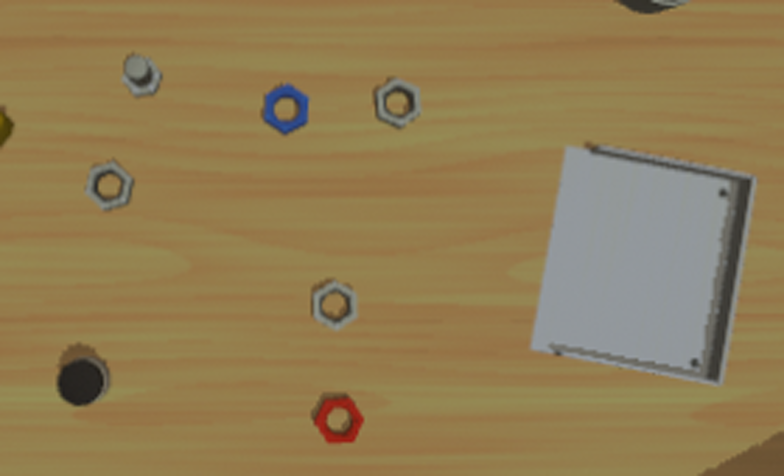

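The crop confirms the three steel nuts at crop pixels (109,185), (334,303) and (397,103), with blue and red clearly separate. The pan's lip edge runs from (567,147) to (531,349). Next I'll work out the pan pose and push lines.

```bash
cat > plan.py <<'E'
from h import *
N={'n1':np.array([.5883,.2408]),'n2':np.array([.4898,.0527]),'n3':np.array([.657,-.0024])}
def toolgo(x,y,z,yaw):  # shift (units) in current tool axes and turn
    s=ctrl.get_state(); r=R.from_rotvec(s["tool_rot"])
    a=np.radians(yaw); T=R.from_matrix(np.c_[[np.cos(a),np.sin(a),0],[np.sin(a),-np.cos(a),0],[0,0,-1]])
    return np.r_[r.inv().apply(np.array([x,y,z])-s["position"])/.3,(r.inv()*T).as_rotvec()/np.radians(60)].round(3)
E
python3 - <<'E'
from plan import *
t=cam("top")
c=lambda p:(230+(p[0]+.5)/2.8-.5,140+(p[1]+.5)/2.8-.5)
lip=w(t,[c((567,147)),c((531,349))],0)[:,:2]
bk=w(t,[c((755,177)),c((721,384))],.035)[:,:2]
print(lip.round(4),bk.round(4),np.linalg.norm(lip[0]-lip[1]),np.linalg.norm(bk[0]-bk[1]))
yv=lip[0]-lip[1]; a=np.arctan2(yv[1],yv[0]); b=bk[0]-bk[1]
print('angles',np.degrees(a),np.degrees(np.arctan2(b[1],b[0])))
th=(a+np.arctan2(b[1],b[0]))/2-np.pi/2   # dir of own x
ex=np.array([np.cos(th),np.sin(th)]); ey=np.array([-ex[1],ex[0]])
m1=lip.mean(0)+.085*ex; m2=bk.mean(0)-.068*ex
print('heading',np.degrees(th),m1,m2)
E
```

```text
[[ 0.6223 -0.1468]
 [ 0.4513 -0.1136]] [[ 0.5934 -0.2952]
 [ 0.4235 -0.2626]] 0.17420804762119396 0.17301386397692353
angles -11.009011464909195 -10.845646109193645
heading -100.92732878705141 [ 0.52069621 -0.21366914] [ 0.52136809 -0.21213041]
```

```bash
python3 -c "
from plan import *
print(toolgo(.674,.0315,.10,63.3))"
```

```text
[ 2.054e+00 -1.248e+00  4.080e-01 -1.000e-03 -0.000e+00 -6.090e-01]
```

Request:
{"name": "jog_arm", "arguments": {"moves": [0.1,-0.06,0,0,0,-0.08,-0.58,0.25,-0.15,0,0,0,-0.16,-0.58,0.4,-0.24,0,0,0,-0.25,-0.58,0.55,-0.33,0,0,0,-0.34,-0.58,0.7,-0.42,0,0,0,-0.43,-0.58,0.85,-0.51,0.05,0,0,-0.52,-0.58,0.95,-0.57,0.1,0,0,-0.609,-0.58,1,-0.6,0.1,0,0,-0.609,-0.58], "newtons": 20}}

```text
time: 1.2
position: [0.4793, -0.2828, 0.1909]
tool_rot: [-2.671, -1.65, 0.002]
ft_force: [-0.0, -0.5, 0.3]
grip_width: 0.235
grip_force: 0.0
```

```bash
python3 -c "
from plan import *
print(toolgo(.674,.0315,.10,63.3), ctrl.get_state()['grip_width'])"
```

```text
[ 1.227  0.112  0.303 -0.003 -0.     0.002] 0.23509291171394017
```

Request:
{"name": "jog_arm", "arguments": {"moves": [0.1,0.01,0,0,0,0,-0.58,0.25,0.03,0,0,0,0,-0.58,0.4,0.05,0.05,0,0,0,-0.58,0.55,0.06,0.1,0,0,0,-0.58,0.7,0.08,0.15,0,0,0,-0.58,0.85,0.09,0.2,0,0,0,-0.58,0.95,0.1,0.25,0,0,0,-0.58,1,0.1,0.3,0,0,0,-0.58]}}

```text
time: 2.2
position: [0.642, -0.0302, 0.1018]
tool_rot: [2.675, 1.646, -0.0]
ft_force: [0.1, -0.2, -0.0]
grip_width: 0.21
grip_force: 0.0
```

```bash
python3 -c "
from plan import *
print(toolgo(.674,.0315,.10,63.3), toolgo(.674,.0315,.007,63.3))"
```

```text
[ 0.232  0.003  0.006  0.     0.    -0.001] [ 0.232  0.003  0.316  0.     0.    -0.001]
```

Request:
{"name": "jog_arm", "arguments": {"moves": [0.12,0.003,0,0,0,0,-0.58,0.232,0.003,0,0,0,0,-0.58,0.232,0.003,0,0,0,0,-0.58,0.232,0.003,0.08,0,0,0,-0.58,0.232,0.003,0.16,0,0,0,-0.58,0.232,0.003,0.24,0,0,0,-0.58,0.232,0.003,0.3,0,0,0,-0.58,0.232,0.003,0.3,0,0,0,-0.58]}}

```text
time: 3.2
position: [0.6717, 0.0296, 0.0107]
tool_rot: [-2.675, -1.645, 0.006]
ft_force: [-0.8, 0.1, -0.1]
grip_width: 0.208
grip_force: 0.0
```

```bash
python3 -c "
from plan import *
print(toolgo(.674,.0315,.007,63.3), ctrl.get_state()['position'])
t=cam('top');save(t,'a.png',(300,130,440,250),4)"
```

```text
[ 0.009  0.004  0.012 -0.002  0.003 -0.002] [0.67174918 0.02958899 0.01073912]
```

View pics/a.png

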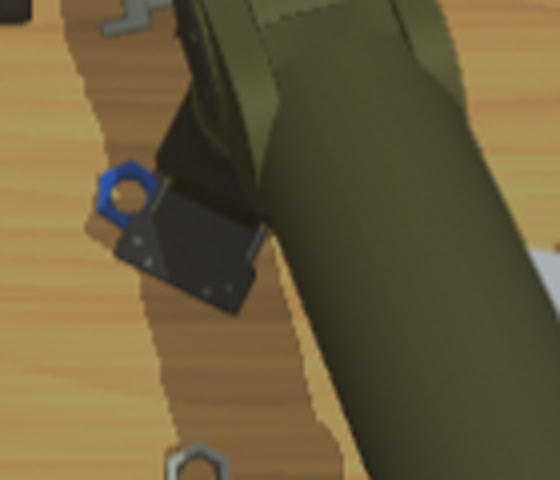

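The view shows the arm over nut_c, and the blue nut at (332,178) is undisturbed. Starting the first push.

Request:
{"name": "jog_arm", "arguments": {"moves": [-0.03,0.004,0.01,0,0,0,-0.58,-0.08,0.004,0.01,0,0,0,-0.58,-0.14,0.004,0.01,0,0,0,-0.58,-0.2,0.004,0.01,0,0,0,-0.58,-0.26,0.004,0.01,0,0,0,-0.58,-0.32,0.004,0.01,0,0,0,-0.58,-0.38,0.004,0.01,0,0,0,-0.58,-0.42,0.004,0.01,0,0,0,-0.58]}}

```text
time: 4.25
position: [0.6169, -0.0832, 0.0094]
tool_rot: [2.675, 1.647, -0.001]
ft_force: [0.7, 0.4, 0.4]
grip_width: 0.216
grip_force: 0.5
```

```bash
python3 -c "
from plan import *
print(toolgo(.5442,-.2267,.009,63.3), ctrl.get_state()['position'])
i=ctrl.get_image('scene');save(i,'b.png',(120,180,440,400),2.4)"
```

```text
[-0.536 -0.001  0.002 -0.     0.001 -0.001] [ 0.61687341 -0.08324725  0.00944795]
```

View pics/b.png

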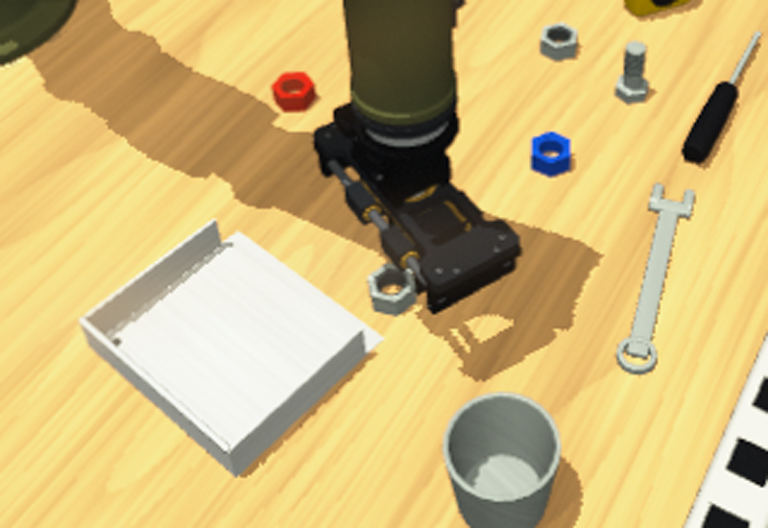

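The nut sits ahead of the fingers, close to the pan's lip at crop (392,288). Continuing the push.

Request:
{"name": "jog_arm", "arguments": {"moves": [-0.03,0,0,0,0,0,-0.58,-0.1,0,0,0,0,0,-0.58,-0.18,0,0,0,0,0,-0.58,-0.26,0,0,0,0,0,-0.58,-0.34,0,0,0,0,0,-0.58,-0.42,0,0,0,0,0,-0.58,-0.49,0,0,0,0,0,-0.58,-0.53,0,0,0,0,0,-0.58]}}

```text
time: 5.3
position: [0.5449, -0.2256, 0.0095]
tool_rot: [2.676, 1.645, -0.001]
ft_force: [0.4, 1.6, 0.4]
grip_width: 0.212
grip_force: 0.3
```

```bash
python3 -c "
from plan import *
print(toolgo(.5442,-.2267,.009,63.3), ctrl.get_state()['position'])
i=ctrl.get_image('scene');save(i,'c.png',(120,180,440,400),2.4)"
```

```text
[-0.004 -0.001  0.002 -0.     0.001 -0.002] [ 0.54491836 -0.22563205  0.00949338]
```

View pics/c.png

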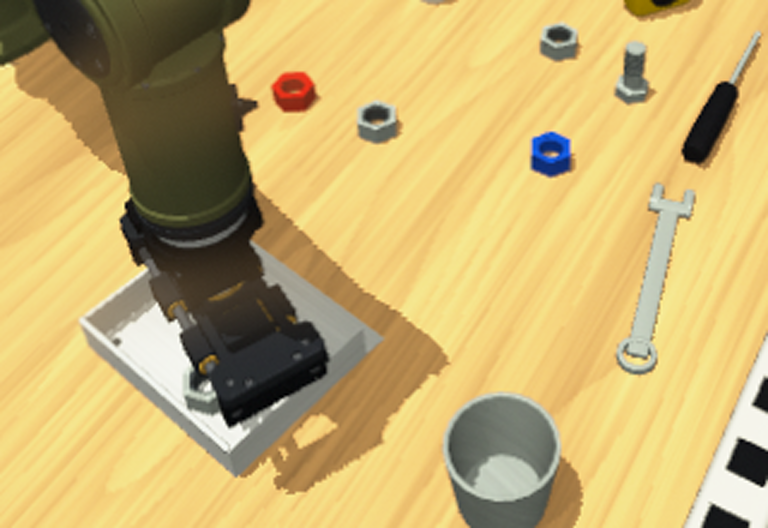

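The first nut is in the pan at crop (203,385). Backing off, lifting and going behind the middle nut.

```bash
python3 -c "
from plan import *
print(toolgo(.4905,.0927,.09,89))"
```

```text
[ 0.869 -0.642 -0.27  -0.001  0.002 -0.432]
```

Request:
{"name": "jog_arm", "arguments": {"moves": [0.05,0,0,0,0,0,-0.58,0.06,0,-0.13,0,0,0,-0.58,0.1,-0.05,-0.27,0,0,-0.05,-0.58,0.24,-0.17,-0.27,0,0,-0.14,-0.58,0.4,-0.29,-0.27,0,0,-0.24,-0.58,0.56,-0.41,-0.27,0,0,-0.34,-0.58,0.72,-0.53,-0.27,0,0,-0.43,-0.58,0.86,-0.63,-0.27,0,0,-0.43,-0.58]}}

```text
time: 6.35
position: [0.4922, 0.0967, 0.0909]
tool_rot: [2.233, 2.209, 0.001]
ft_force: [0.9, 0.7, 0.4]
grip_width: 0.209
grip_force: 0.0
```

```bash
python3 -c "
from plan import *
print(toolgo(.4905,.0927,.008,89))"
```

```text
[-0.013 -0.006  0.276  0.001 -0.     0.006]
```

Request:
{"name": "jog_arm", "arguments": {"moves": [-0.01,-0.005,0,0,0,0,-0.58,-0.01,-0.005,0.06,0,0,0,-0.58,-0.01,-0.005,0.12,0,0,0,-0.58,-0.01,-0.005,0.18,0,0,0,-0.58,-0.01,-0.005,0.24,0,0,0,-0.58,-0.01,-0.005,0.27,0,0,0,-0.58,-0.01,-0.005,0.275,0,0,0,-0.58,-0.01,-0.005,0.275,0,0,0,-0.58]}}

```text
time: 7.35
position: [0.4921, 0.089, 0.0083]
tool_rot: [2.239, 2.203, 0.001]
ft_force: [0.1, 0.2, 1.0]
grip_width: 0.212
grip_force: 0.0
```

```bash
python3 -c "
from plan import *
print(toolgo(.4853,-.2147,.009,89))"
```

```text
[-1.013e+00 -7.000e-03 -2.000e-03  1.000e-03 -0.000e+00  1.000e-03]
```

Request:
{"name": "jog_arm", "arguments": {"moves": [-0.03,-0.005,0,0,0,0,-0.58,-0.09,-0.006,0,0,0,0,-0.58,-0.15,-0.006,0,0,0,0,-0.58,-0.21,-0.006,0,0,0,0,-0.58,-0.27,-0.006,0,0,0,0,-0.58,-0.33,-0.006,0,0,0,0,-0.58,-0.39,-0.006,0,0,0,0,-0.58,-0.45,-0.006,0,0,0,0,-0.58]}}

```text
time: 8.35
position: [0.488, -0.0472, 0.0086]
tool_rot: [2.239, 2.202, 0.001]
ft_force: [-0.1, 0.8, 1.1]
grip_width: 0.206
grip_force: 0.3
```

```bash
python3 -c "
from plan import *
print(toolgo(.4853,-.2147,.009,89))
i=ctrl.get_image('scene');save(i,'d.png',(120,180,440,400),2.4)"
```

```text
[-0.558  0.    -0.001  0.001  0.     0.001]
```

View pics/d.png

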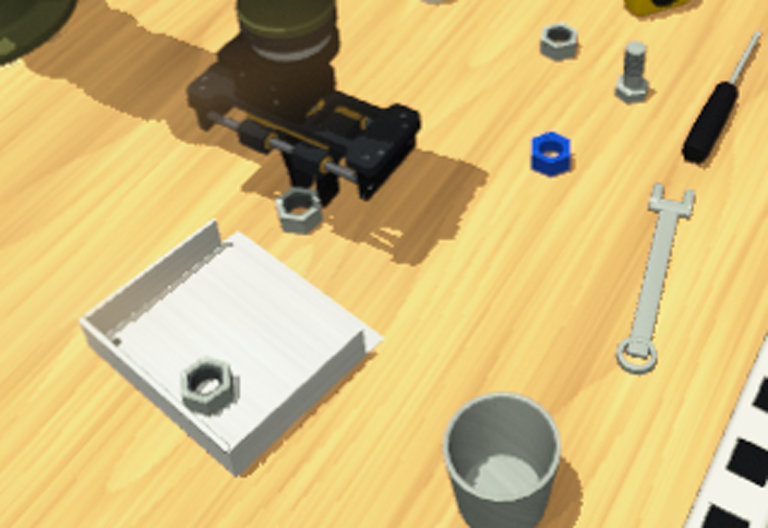

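The second nut is centred before the fingers at crop (299,210), and the first lies in the pan at (206,384). I'll check where the first one sits.

```bash
python3 -c "
from plan import *
i=ctrl.get_image('scene')
p=w(i,[(120+206/2.4,180+384/2.4)],.014)[0][:2]-[.521,-.213]
th=np.radians(-100.9);print(p@[np.cos(th),np.sin(th)],p@[-np.sin(th),np.cos(th)])"
```

```text
0.03483115948064002 0.017864432826665666
```

Request:
{"name": "jog_arm", "arguments": {"moves": [-0.04,0,0,0,0,0,-0.58,-0.11,0,0,0,0,0,-0.58,-0.19,0,0,0,0,0,-0.58,-0.27,0,0,0,0,0,-0.58,-0.35,0,0,0,0,0,-0.58,-0.43,0,0,0,0,0,-0.58,-0.5,0,0,0,0,0,-0.58,-0.54,0,0,0,0,0,-0.58]}}

```text
time: 9.45
position: [0.4851, -0.2092, 0.0081]
tool_rot: [2.24, 2.203, -0.0]
ft_force: [-0.2, 1.0, 1.0]
grip_width: 0.207
grip_force: 0.6
```

```bash
python3 -c "
from plan import *
print(toolgo(.4853,-.2147,.009,89)); u=np.array([-.0639,-.4361]);u/=np.linalg.norm(u); s=N['n1']-.04*u; print(s,np.degrees(np.arctan2(*-u[::-1])))
print(toolgo(*s,.09,81.7))"
```

```text
[-0.018  0.001 -0.003  0.     0.     0.001]
[0.59409912 0.2803774 ] 81.6639969950948
[ 1.638  0.336 -0.273  0.     0.     0.122]
```

Request:
{"name": "jog_arm", "arguments": {"moves": [0.05,0,0,0,0,0,-0.58,0.06,0,-0.13,0,0,0,-0.58,0.1,0.02,-0.27,0,0,0,-0.58,0.26,0.05,-0.27,0,0,0.03,-0.58,0.44,0.09,-0.27,0,0,0.06,-0.58,0.62,0.13,-0.27,0,0,0.09,-0.58,0.8,0.17,-0.27,0,0,0.12,-0.58,0.95,0.2,-0.27,0,0,0.12,-0.58]}}

```text
time: 10.45
position: [0.5489, 0.0805, 0.0892]
tool_rot: [-2.369, -2.063, -0.001]
ft_force: [0.4, -0.7, 0.6]
grip_width: 0.203
grip_force: 0.0
```

```bash
python3 -c "
from plan import *
print(toolgo(.5941,.2804,.09,81.7))
i=ctrl.get_image('scene');save(i,'e.png',(120,130,440,400),2.2)"
```

```text
[ 0.681  0.058 -0.002  0.    -0.001  0.007]
```

View pics/e.png

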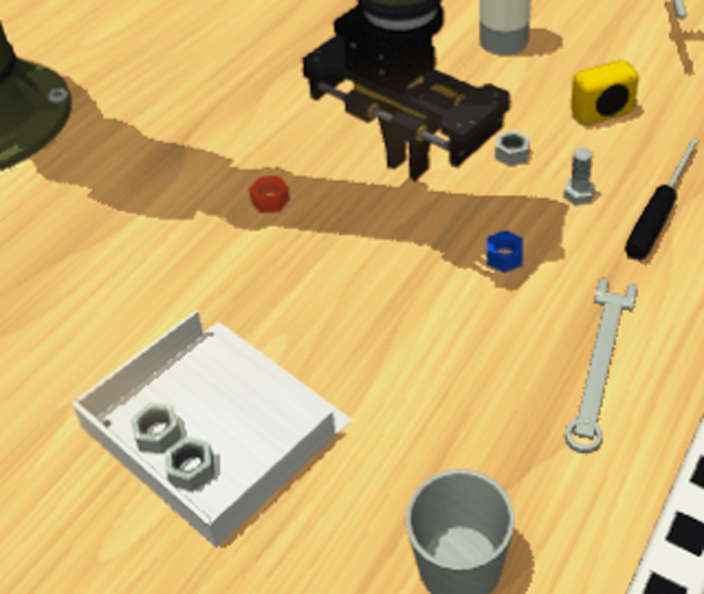

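Two nuts are in the pan at crop (157,427) and (190,463). Now for the last one, at (513,148).

Request:
{"name": "jog_arm", "arguments": {"moves": [0.1,0.01,0,0,0,0,-0.58,0.24,0.02,0,0,0,0,-0.58,0.38,0.035,0,0,0,0,-0.58,0.52,0.045,0,0,0,0,-0.58,0.63,0.055,0,0,0,0,-0.58,0.68,0.058,0,0,0,0,-0.58,0.68,0.058,0,0,0,0,-0.58,0.68,0.058,0,0,0,0,-0.58]}}

```text
time: 11.5
position: [0.5957, 0.2736, 0.0888]
tool_rot: [2.374, 2.056, -0.002]
ft_force: [0.0, 0.1, -0.5]
grip_width: 0.209
grip_force: 0.0
```

```bash
python3 -c "
from plan import *
print(toolgo(.5941,.2804,.008,81.7))"
```

```text
[ 0.022 -0.009  0.269 -0.     0.002  0.002]
```

Request:
{"name": "jog_arm", "arguments": {"moves": [0.025,-0.008,0,0,0,0,-0.58,0.025,-0.008,0,0,0,0,-0.58,0.025,-0.008,0.06,0,0,0,-0.58,0.025,-0.008,0.13,0,0,0,-0.58,0.025,-0.008,0.2,0,0,0,-0.58,0.025,-0.008,0.25,0,0,0,-0.58,0.025,-0.008,0.267,0,0,0,-0.58,0.025,-0.008,0.267,0,0,0,-0.58]}}

```text
time: 12.5
position: [0.5943, 0.2833, 0.0086]
tool_rot: [-2.373, -2.059, 0.0]
ft_force: [-0.5, -0.2, -0.4]
grip_width: 0.208
grip_force: 0.0
```

```bash
python3 -c "
from plan import *
print(toolgo(.5941,.2804,.008,81.7));print(toolgo(.5284,-.1686,.009,81.7))"
```

```text
[-0.01   0.001  0.002 -0.     0.     0.003]
[-1.522e+00 -5.000e-03 -1.000e-03 -0.000e+00  0.000e+00  3.000e-03]
```

Request:
{"name": "jog_arm", "arguments": {"moves": [-0.03,0,0,0,0,0,-0.58,-0.09,0,0,0,0,0,-0.58,-0.16,0,0,0,0,0,-0.58,-0.23,0,0,0,0,0,-0.58,-0.3,0,0,0,0,0,-0.58,-0.37,0,0,0,0,0,-0.58,-0.44,0,0,0,0,0,-0.58,-0.5,0,0,0,0,0,-0.58]}}

```text
time: 13.5
position: [0.5734, 0.1326, 0.0095]
tool_rot: [2.374, 2.056, 0.001]
ft_force: [-0.4, 0.6, -0.1]
grip_width: 0.212
grip_force: 0.5
```

Request:
{"name": "jog_arm", "arguments": {"moves": [-0.05,0,0,0,0,0,-0.58,-0.12,0,0,0,0,0,-0.58,-0.19,0,0,0,0,0,-0.58,-0.26,0,0,0,0,0,-0.58,-0.33,0,0,0,0,0,-0.58,-0.4,0,0,0,0,0,-0.58,-0.45,0,0,0,0,0,-0.58,-0.5,0,0,0,0,0,-0.58]}}

```text
time: 14.5
position: [0.5519, -0.0143, 0.009]
tool_rot: [-2.373, -2.059, -0.0]
ft_force: [0.4, 1.4, -0.4]
grip_width: 0.208
grip_force: 0.4
```

```bash
python3 -c "
from plan import *
print(toolgo(.5284,-.1686,.009,81.7))
i=ctrl.get_image('scene');save(i,'f.png',(120,130,440,400),2.2)"
```

```text
[-0.52  -0.005 -0.     0.    -0.     0.003]
```

View pics/f.png

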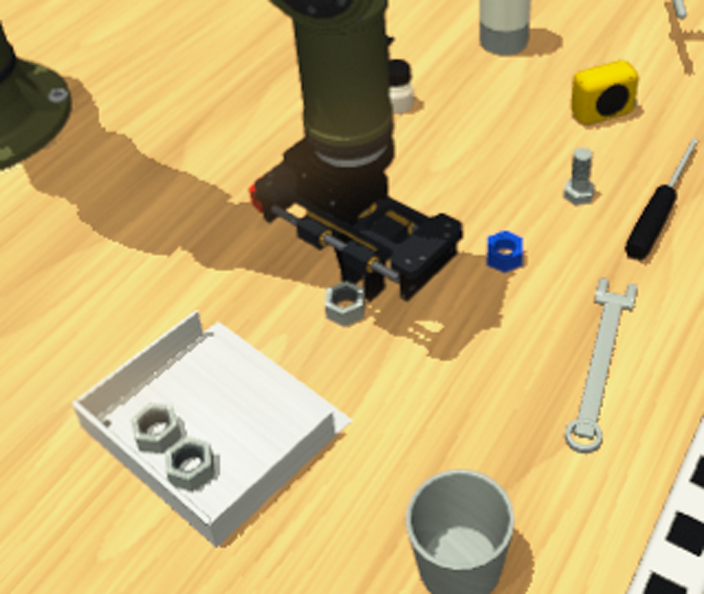

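The third nut is held well before the fingers at (345,303). Final push.

Request:
{"name": "jog_arm", "arguments": {"moves": [-0.04,0,0,0,0,0,-0.58,-0.11,0,0,0,0,0,-0.58,-0.19,0,0,0,0,0,-0.58,-0.27,0,0,0,0,0,-0.58,-0.35,0,0,0,0,0,-0.58,-0.43,0,0,0,0,0,-0.58,-0.5,0,0,0,0,0,-0.58,-0.54,0,0,0,0,0,-0.58]}}

```text
time: 15.55
position: [0.5289, -0.1752, 0.0089]
tool_rot: [-2.374, -2.058, 0.0]
ft_force: [0.1, 1.0, 0.4]
grip_width: 0.211
grip_force: 0.4
```

Request:
{"name": "jog_arm", "arguments": {"moves": [0.05,0,0,0,0,0,-0.58,0.1,0,0,0,0,0,-0.58,0.15,0,-0.1,0,0,0,-0.58,0.25,0,-0.2,0,0,0,-0.58,0.4,0,-0.3,0,0,0,-0.58,0.55,0,-0.4,0,0,0,-0.58,0.65,0,-0.4,0,0,0,-0.58,0.65,0,-0.4,0,0,0,-0.58]}}

```text
time: 16.55
position: [0.5564, 0.0251, 0.1296]
tool_rot: [-2.363, -2.069, -0.003]
ft_force: [0.2, -1.5, -0.5]
grip_width: 0.21
grip_force: 0.0
```

```bash
python3 -c "
from plan import *
i=ctrl.get_image('scene');save(i,'g.png',(120,130,440,400),2.2)"
```

```text
(no output)
```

View pics/g.png

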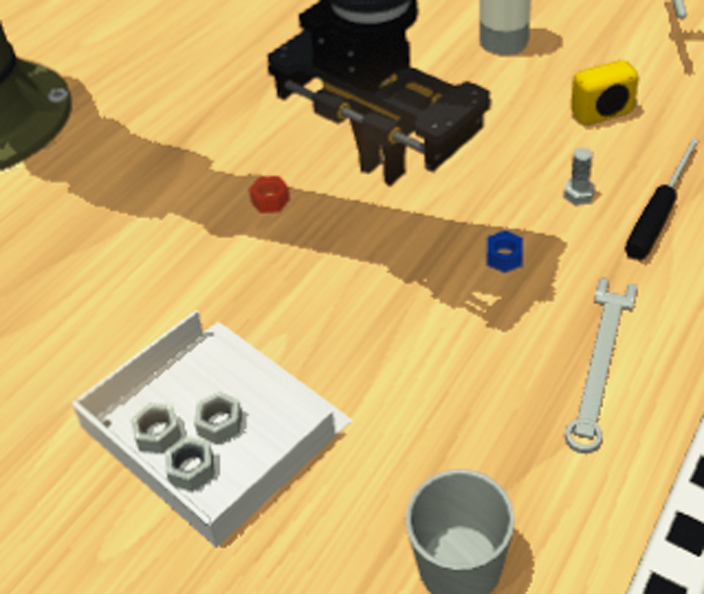

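All three nuts lie inside the pan at (157,427), (190,463) and (219,415), the gripper is clear, and the look-alikes are where they were.

```bash
python3 -c "
from bench import ctrl
print(ctrl.close_job())"
```

```text
the job is handed in; nothing more can be done
None
```

All three steel nuts were swept into the pan and lie wholly inside it in the last picture; nothing else visible there had moved, and I handed the job in at about 17 s of the allowed 72 s (the hand-in gave no verdict).

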